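# Test the rebuilt trailer hand brake on the cellar bench

### The job

Two rebuilt trailer hand brakes stand on the bench. Test the one with the red grip: pull its lever up into the second notch (the yellow mark), let go so that the ratchet alone holds it there, then press its red release button down until the lever has dropped all the way back, and take your hand away. Leave the blue brake alone.

Things in the scene. Friction and masses are not known exactly. Their poses are not given: they have to be found in the camera images.
- red_lever (a joint): Red-gripped lever, rad: 0 = fully down (25 deg above level), grows as the grip is pulled up and over towards the button; stop 1.25. Ratchet notches at 0.35, 0.70 (second, yellow mark), 1.05: pulled 0.05 past a notch and let go, it rests there (+-0.03) against its spring. Starts down or in notch 1. 3-8 N at the grip. Hinge axis: along y of red_button, 80 mm to its -x, 28 mm below it.
- red_grip (a point): Middle of the round red grip (25 mm thick, 80 mm long), 120 mm from the hinge; the lever ends 160 mm from it. Fully down it lies 109 mm to -x of the hinge (axes of red_button) and 51 mm above it. Turns with the lever; its y is the hinge axis: fingers close along it from above. Dark cheek discs, 64 mm radius about the hinge, 50 mm over both, bear white, yellow, white notch marks.
- red_button (a point): Top centre of the round red release button, 30 mm wide, 103 mm above the bench when up, 18 mm proud of a grey block. z up, x from hinge to button (away from the grip), y along the hinge. Goes straight down 8 mm (1.5 to 6 N), springs back. Held 6 mm or more down it lets the lever fall to 0 in about 1 s; let up too soon, the lever stops in a lower notch.
- blue_brake: Bystander, not to be touched: the same brake with blue grip and blue button, its lever standing in the second notch. Origin on the bench under its hinge; x towards its button, z up. It takes up x -160 to 125 mm, y -43 to 43 mm, up to 240 mm high.

How it is judged:
By the outcome, as a careful person would: the job done as asked, in the order asked, and still so for the second after the job is handed in, with the robot touching nothing.
It also fails if it takes over 61 s, if anything falls off the work surface, if the arm or the gripper's body presses on something with over 40 N, if the wrist force passes 120 N, or if a joint passes its speed limit or range.

### The arm

A 6-joint arm with a two-finger parallel gripper is mounted at the origin on the work surface. World frame = base frame: x ahead of the robot, y to its left, z up, the work surface at z = 0. Lengths are in m, angles in degrees, forces in N, time in s.
With the tool pointing down it reaches from about 0.4 to 0.825 m from the base axis. Payload 7 kg.
Tool frame: the origin (TCP) lies at the very end of the fingers, on their centre line; the grasp point (between the pads) lies 19 mm behind it (ctrl.pinch_z is the distance from the TCP to the grasp point, in m); z points along the fingers, x is the direction in which the jaws open and shut, and the axes are right-handed (so a half turn about z gives the same grasp; the last joint's range is limited). The gripper opens to 88 mm and grips with 3 to 60 N. Pads are 19 mm wide; open, the fingers measure 130 mm over their backs; the gripper's body (78 mm by 193 mm) begins 47 mm behind the grasp point.
Start: joints at [-58.379, 20.546, 0.682, 0, -70.136, -16.507], TCP at [0.176, -0.652, 0.227] pointing down, gripper open.
Joint ranges: [-176.03, 176.03], [-82.01, 121.73], [-58.28, 71.71], [-173.87, 95.51], [-174.79, -0.11], [-173.66, 173.66]. Speed limits (degrees/s): [136.94, 136.94, 172.46, 180, 180, 180].

### API

Orientations are given as [roll, pitch, yaw] about the fixed x, y, z axes, in that order (R = Rz(yaw) Ry(pitch) Rx(roll)).
In Python, from plant import ctrl gives the robot as it stands.
- The arm moves only by the tool carry_out, never from a script. Its argument "increments" is a list of rows, each a list of 7 numbers: the turn, a rotation vector about the world's x, y, z in degrees, then the shift along the world's x, y, z in mm, then the closure, from 0 (fully open) to 1 (shut). In form: [[ax, ay, az, dx, dy, dz, grip], ...]. A call has 1 to 20 rows; each row is the pose to reach, as a shift and turn from the pose commanded when the call began; what a row does not reach only later rows make up. A row lasts 1/8 s, in which the tool goes at most 62.5 mm and 10.7 degrees, less where a joint would pass 70% of its speed; a pose out of reach is approached as far as the arm can. A call with a gripper value outside its range is refused whole. The fingers move at their own pace and stop on an object; the grip force is fixed at half the most. Time passes only in rows, so rows that repeat a pose let the fingers close. It gives the time, the measured TCP pose, the force and the opening at its end, in the units of the state.
- ctrl.get_obs(): the state, without advancing time (a new reading comes with each control period).
- ctrl.snapshot(name): name is "scene" or "side" or "wrist"; returns a dict with "pixels" (384x512x3 uint8, blue, green, red), "intrinsics" (3x3 intrinsics, pixels), "rvec" (rotation vector, rad) and "tvec" (3), from world to camera coordinates, as OpenCV has them; the wrist camera has in their place "hand_eye" (4x4, takes a point from camera to tool coordinates, whose origin is the TCP and whose axes are the tool frame's). Camera axes: x right, y down, z forward; pixel columns grow to the right and rows downward; lengths in m; the calibration is good to about 2 mm. The wrist camera is an equidistant fisheye: a pixel r from the principal point sees the ray r / f radians off the axis. A picture is of the moment at which its call begins: read the wrist's pose just before it. There is no depth.
- ctrl.close_job(): hands the job in, once; it reports no verdict.
Trained networks look in a picture, given as the dict that the camera call returned (one of the last four; its "shot" number tells which), for a name from the list of things; names that differ only in an ending like _2 or _b are one class to them, and where a whole thing is asked for, a point or a joint stands for the part that bears it (a point fixed in the world has none). Each returns a list of dicts, best first, with "confidence" (0 to 1); they miss things now and then, are a little off and sometimes report something else, mostly with a low value. They report only what shows in the picture. A call takes as long as a camera call.
- ctrl.search_frame(picture, label): "centre" ([x, y, z] in m, in world coordinates, good to about 4 mm: the middle of the surface that is visible of it).
- ctrl.outline_of(picture, label): "pixels" (384x512 bool, what is visible of it).
The state is a dict: "clock": time; "joint_pos": joint angles; "qvel": joint speeds; "tau": joint torques, N m; "tool_pos": TCP position; "orientation": TCP orientation; "force": force on the tool from outside, world axes, zero at the start; "moment": the same for the moment, N m; "opening": finger opening in m.
Only numpy, scipy, OpenCV 4.12 (cv2) and the standard library are available. Lean on these libraries where they do the work, as an engineer would, in place of code of your own. Each camera call takes 0.05 s, during which the arm holds its last target. There are 200 camera calls.

## Working session

There is one attempt and no reset: what is moved stays moved. The work goes in short steps, Python scripts to look and compute and a tool call to move; the robot and the scene stay as the last step left them, time stands still between calls to the robot, and variables do not carry over. Pictures are saved under pics/ and viewed, about 8 in all and at most 12, crops included, and the job is handed in when it is done.

Besides the shell and the picture viewer there is one more tool, called after ">>>" as name([rows], argument=value, ...), one row to a line, values as JSON. carry_out: Moves the arm, as the interface text tells. Its arguments: {"type":"object","properties":{"increments":{"type":"array"}},"required":["increments"]}

```bash
mkdir -p pics; ls; cat > h.py <<'E'
import numpy as np, cv2
from plant import ctrl
def cam(p):
    R=cv2.Rodrigues(np.array(p["rvec"],float))[0]; return R,np.array(p["tvec"],float).ravel(),np.array(p["intrinsics"],float)
def proj(p,X):
    R,t,K=cam(p); c=(R@np.atleast_2d(X).T).T+t; u=(K@c.T).T; return u[:,:2]/u[:,2:]
def ray(p,uv):
    R,t,K=cam(p); d=R.T@np.linalg.inv(K)@np.array([uv[0],uv[1],1.]); return -R.T@t,d/np.linalg.norm(d)
def onz(p,uv,z):
    o,d=ray(p,uv); return o+d*(z-o[2])/d[2]
E
python3 - <<'E'
from h import *
o=ctrl.get_obs(); print(o["clock"],o["tool_pos"],o["orientation"],o["force"],o["opening"])
ims=[]
for n in("scene","side"):
    p=ctrl.snapshot(n); im=p["pixels"].copy()
    for l in("red_lever","red_grip","red_button","blue_brake"):
        for m in ctrl.search_frame(p,l)[:2]: print(n,l,np.round(m["centre"],4),round(m["confidence"],2),proj(p,m["centre"]).round(0))
    cv2.imwrite(f"pics/{n}0.png",im); ims.append(im)
E
```

```text
pics
0.0 [ 0.17584837 -0.65118172  0.22562226] [-1.79991471e+02 -9.57308942e-02  1.05105620e+02] [ 0.30042628 -0.79680972  0.25468434] 0.08790900114921128
scene red_lever [ 0.5047 -0.1167  0.1159] 0.83 [[192. 182.]]
scene red_grip [ 0.5092 -0.1206  0.1165] 0.83 [[191. 185.]]
scene red_button [ 0.6362 -0.1333  0.0999] 0.7 [[229. 242.]]
scene blue_brake [0.5763 0.1014 0.0764] 0.72 [[317. 170.]]
side red_lever [ 0.4624 -0.1146  0.1251] 0.63 [[247. 254.]]
side red_grip [ 0.4605 -0.1186  0.1237] 0.93 [[248. 257.]]
side red_button [ 0.6247 -0.1343  0.1025] 0.8 [[336. 217.]]
side blue_brake [0.522  0.0965 0.0758] 0.75 [[192. 194.]]
side blue_brake [ 0.4582 -0.1154  0.1246] 0.27 [[245. 256.]]
```

View pics/scene0.png

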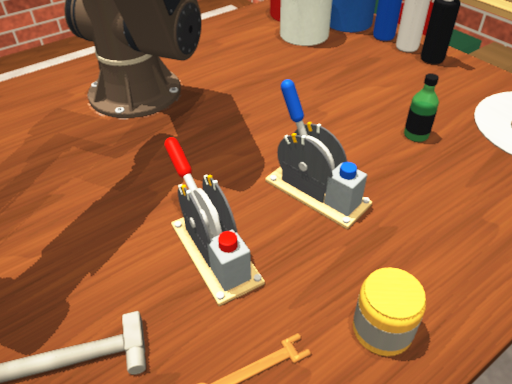

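View pics/side0.png

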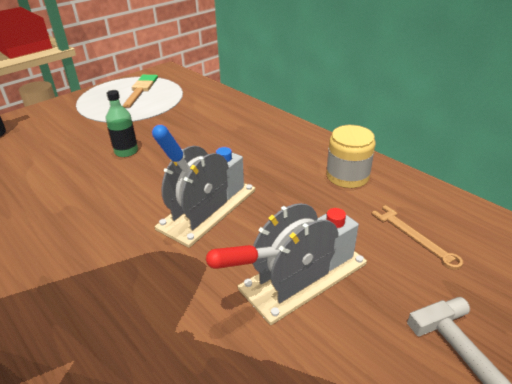

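```bash
cat >> h.py <<'E'
def red(p):
    h=cv2.cvtColor(p["pixels"],cv2.COLOR_BGR2HSV); m=(((h[...,0]<5)|(h[...,0]>174))&(h[...,1]>200)&(h[...,2]>110)).astype(np.uint8)
    n,l,s,c=cv2.connectedComponentsWithStats(m); return [(c[i].round(1),s[i]) for i in range(1,n) if s[i,4]>60]
def tri(a,ua,b,ub):
    (o1,d1),(o2,d2)=ray(a,ua),ray(b,ub); s=np.linalg.lstsq(np.c_[d1,-d2],o2-o1,rcond=None)[0]
    P,Q=o1+s[0]*d1,o2+s[1]*d2; return (P+Q)/2,np.linalg.norm(P-Q)
E
python3 - <<'E'
from h import *
from scipy.optimize import least_squares
a,b=ctrl.snapshot("scene"),ctrl.snapshot("side")
C={}
for k,p in(("a",a),("b",b)):
    for c,s in red(p): print(k,c,s)
    for l in("red_button","red_grip"):
        m=ctrl.outline_of(p,l)[0]["pixels"]; 
        h=cv2.cvtColor(p["pixels"],cv2.COLOR_BGR2HSV); r=m&((h[...,0]<6)|(h[...,0]>173))&(h[...,1]>180)
        ys,xs=np.nonzero(r); C[k,l]=np.array([xs.mean(),ys.mean()]); print(k,l,C[k,l].round(1),m.sum(),r.sum())
for l in("red_button","red_grip"): X,e=tri(a,C["a",l],b,C["b",l]); print(l,X.round(4),round(e,4))
# model: cylinder surface points masks -> centroid of projected button (z 85..103 r15) and grip axis middle
def model(v):
    bx,by,yaw,q=v; c,s=np.cos(yaw),np.sin(yaw); R=np.array([[c,-s,0],[s,c,0],[0,0,1]])
    B=np.array([bx,by,.103]); H=B+R@[-.08,0,-.028]; th=np.radians(25)+q
    G=H+R@(np.array([-np.cos(th),0,np.sin(th)])*.12); return B,H,G,R
def hull(p,pts):
    h=cv2.convexHull(proj(p,pts).astype(np.float32)); M=cv2.moments(h); return np.array([M["m10"],M["m01"]])/M["m00"]
t=np.linspace(0,2*np.pi,24)
def res(v):
    B,H,G,R=model(v); r=[]
    cyl=np.concatenate([B+np.c_[.015*np.cos(t),.015*np.sin(t),0*t-z] for z in(0,.014)])
    ax=(G-H)/.12; n=np.cross(ax,R[:,1])
    gr=np.concatenate([G+e*ax+.0125*(np.outer(np.cos(t),n)+np.outer(np.sin(t),R[:,1])) for e in(-.04,.04)])
    for k,p in(("a",a),("b",b)): r+=[hull(p,cyl)-C[k,"red_button"],hull(p,gr)-C[k,"red_grip"]]
    return np.concatenate(r)
f=least_squares(res,[.63,-.133,0,0.1]); B,H,G,R=model(f.x)
print("yaw",np.degrees(f.x[2]),"q",f.x[3],"B",B,"H",H,"G",G,"\nres",f.fun.round(1))
E
```

```text
a [275.1   9.2] [270   0  10  21 177]
a [427.5  17.8] [423   2  10  33  89]
a [177.3 156.4] [164 137  28  41 541]
a [227.4 241.2] [219 231  18  21 312]
a red_button [227.6 241.2] 332 310
a red_grip [177.6 156.1] 1339 532
b [21.1 32.3] [   0    8   51   50 1596]
b [232.8 261.5] [208 252  49  16 214]
b red_button [336.2 216.1] 287 248
b red_grip [231.2 256.2] 1492 858
red_button [ 0.6321 -0.1314  0.0972] 0.0028
red_grip [ 0.4423 -0.1065  0.1277] 0.0019
yaw -4.298180601297614 q 0.09590201386513027 B [ 0.62955284 -0.12842355  0.103     ] H [ 0.54977783 -0.12242779  0.075     ] G [ 0.4466676  -0.11467819  0.13589518] 
res [ 1.3 -2.1 -3.2 -1.  -2.   1.2  5.3 -2.3]
```

>>> carry_out([
  [0, 0, -22, 30, 60, 100, 0],
  [0, 0, -22, 290, 535, 110, 0],
  [0, 0, -22, 290, 535, 110, 0],
  [0, 0, -22, 290, 535, 110, 0],
  [0, 0, -22, 290, 535, 110, 0],
  [0, 0, -22, 290, 535, 110, 0],
  [0, 0, -22, 290, 535, 110, 0],
  [0, 0, -22, 290, 535, 110, 0],
  [0, 0, -22, 290, 535, 110, 0],
  [0, 0, -22, 290, 535, 110, 0],
  [0, 0, -22, 290, 535, 110, 0],
  [0, 0, -22, 290, 535, 110, 0],
  [0, 0, -22, 290, 535, 110, 0],
  [0, 0, -22, 290, 535, 110, 0],
  [0, 0, -22, 290, 535, 110, 0],
  [0, 0, -22, 290, 535, 110, 0],
  [0, 0, -22, 290, 535, 110, 0],
])

```text
clock: 2.92
tool_pos: [0.4659, -0.1168, 0.3366]
orientation: [180.0, -0.0, 83.1]
force: [0.6, 0.9, 0.2]
opening: 0.0878
```

```bash
cat >> h.py <<'E'
from scipy.spatial.transform import Rotation as Ro
def wshot():
    o=ctrl.get_obs(); p=ctrl.snapshot("wrist"); T=np.eye(4); T[:3,:3]=Ro.from_euler("xyz",o["orientation"],degrees=True).as_matrix(); T[:3,3]=o["tool_pos"]
    p["M"]=T@np.array(p["hand_eye"]); return p
def wproj(p,X):
    M=np.linalg.inv(p["M"]); c=np.atleast_2d(X)@M[:3,:3].T+M[:3,3]; K=np.array(p["intrinsics"]); rho=np.hypot(c[:,0],c[:,1]); th=np.arctan2(rho,c[:,2])
    return np.c_[K[0,2]+K[0,0]*th*c[:,0]/rho,K[1,2]+K[1,1]*th*c[:,1]/rho]
def wray(p,uv):
    K=np.array(p["intrinsics"]); x=(uv[0]-K[0,2])/K[0,0]; y=(uv[1]-K[1,2])/K[1,1]; th=np.hypot(x,y); d=np.array([x/th*np.sin(th),y/th*np.sin(th),np.cos(th)])
    return p["M"][:3,3],p["M"][:3,:3]@d
E
python3 - <<'E'
from h import *
o=ctrl.get_obs(); print(o["clock"],o["tool_pos"],o["orientation"],o["force"],o["opening"])
p=wshot(); cv2.imwrite("pics/w1.png",p["pixels"])
for l in("red_lever","red_grip","red_button"):
    for m in ctrl.search_frame(p,l)[:2]: print(l,np.round(m["centre"],4),round(m["confidence"],2),wproj(p,m["centre"]).round(0))
for c,s in red(p):
    q=[]
    for z in(.103,.126):
        O,d=wray(p,c); q.append((O+d*(z-O[2])/d[2]).round(4))
    print(c,s,q)
E
```

```text
2.925 [ 0.46590946 -0.11682892  0.33657848] [ 1.79997670e+02 -7.03353595e-04  8.30944176e+01] [0.61962022 0.88266441 0.19410466] 0.08781329290824355
red_lever [ 0.4705 -0.1124  0.1277] 0.95 [[262. 168.]]
red_grip [ 0.4757 -0.1115  0.1217] 0.95 [[263. 170.]]
red_button [ 0.6239 -0.128   0.0988] 0.72 [[264. 261.]]
[264.9 144.8] [256 118  19  55 854] [array([ 0.4456, -0.1055,  0.103 ]), array([ 0.4419, -0.1055,  0.126 ])]
[264.4 260. ] [256 255  16  15  65] [array([ 0.6197, -0.1262,  0.103 ]), array([ 0.6058, -0.125 ,  0.126 ])]
```

View pics/w1.png

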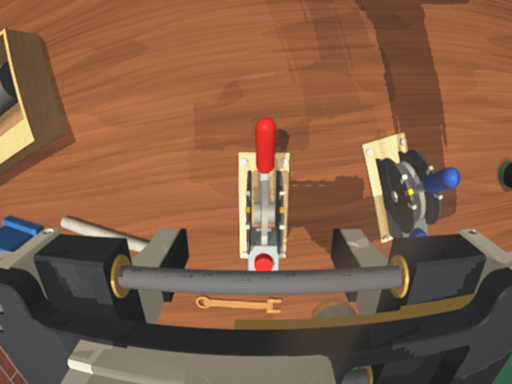

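>>> carry_out([
  [0, 0, 0, -24, 11, -20, 0],
  [0, 0, 0, -24, 11, -60, 0],
  [0, 0, 0, -24, 11, -100, 0],
  [0, 0, 0, -24, 11, -140, 0],
  [0, 0, 0, -24, 11, -175, 0],
  [0, 0, 0, -24, 11, -200, 0],
  [0, 0, 0, -24, 11, -215, 0],
  [0, 0, 0, -24, 11, -225, 0],
  [0, 0, 0, -24, 11, -229, 0],
  [0, 0, 0, -24, 11, -229, 0],
  [0, 0, 0, -24, 11, -229, 0.3],
  [0, 0, 0, -24, 11, -229, 0.5],
  [0, 0, 0, -24, 11, -229, 0.6],
  [0, 0, 0, -24, 11, -229, 0.6],
])

```text
clock: 4.88
tool_pos: [0.442, -0.1056, 0.1077]
orientation: [180.0, -0.0, 83.1]
force: [0.3, 0.9, -1.0]
opening: 0.0532
```

```bash
python3 - <<'E'
from h import *
p=ctrl.snapshot("side"); a=ctrl.snapshot("scene")
cv2.imwrite("pics/s2.png",np.hstack([cv2.resize(p["pixels"][150:330,150:400],None,fx=1.6,fy=1.6),cv2.resize(a["pixels"][90:270,100:350],None,fx=1.6,fy=1.6)]))
o=ctrl.get_obs(); print(o["tool_pos"],o["orientation"],o["force"],o["opening"])
E
```

```text
[ 0.44201426 -0.1056164   0.10762972] [ 1.79992918e+02 -2.45928825e-03  8.31162977e+01] [ 0.38499836 -0.62823418 -0.34331029] 0.045120849711678034
```

View pics/s2.png

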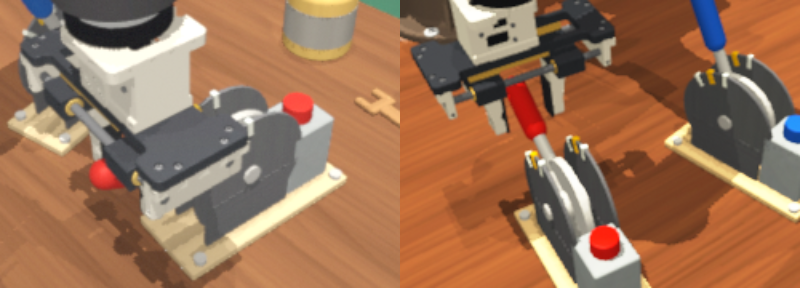

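>>> carry_out([
  [0, 0, 0, 0, 0, 0, 1],
  [0, 0, 0, 0, 0, 0, 1],
  [0, 0, 0, 0, 0, 0, 1],
  [0, 0, 0, 0, 0, 0, 1],
  [0.3, 2.5, 0, 1.5, 0, 4.7, 1],
  [0.6, 5, 0, 3.2, -0.4, 9.4, 1],
  [0.9, 7.4, 0, 5.1, -0.6, 13.9, 1],
  [1.2, 9.9, 0, 7.1, -0.9, 18.4, 1],
])

```text
clock: 5.98
tool_pos: [0.4483, -0.1075, 0.1253]
orientation: [-169.8, 0.1, 83.1]
force: [1.3, -6.3, -5.2]
opening: 0.0242
```

>>> carry_out([
  [0.6, 5, 0, 4.8, -0.6, 8.7, 1],
  [1.2, 9.9, 0, 10.3, -1.2, 17, 1],
  [1.8, 14.9, 0, 16.4, -2, 24.7, 1],
  [2.4, 19.8, 0, 23.3, -2.8, 31.8, 1],
  [3, 24.8, 0, 30.7, -3.7, 38.3, 1],
  [3.7, 29.8, 0, 38.7, -4.7, 44.2, 1],
  [4, 32.8, 0, 43.6, -5.3, 47.3, 1],
  [4.4, 35.7, 0, 48.8, -6, 50.2, 1],
  [4.4, 35.7, 0, 48.8, -6, 50.2, 1],
  [4.4, 35.7, 0, 48.8, -6, 50.2, 1],
])

```text
clock: 7.22
tool_pos: [0.4971, -0.1137, 0.1763]
orientation: [-133.9, 0.0, 83.1]
force: [-3.7, -5.2, 1.0]
opening: 0.024
```

```bash
python3 - <<'E'
from h import *
o=ctrl.get_obs(); print(o["tool_pos"],o["orientation"],o["force"],o["moment"],o["opening"])
R=Ro.from_euler("xyz",o["orientation"],degrees=True).as_matrix(); g=np.array(o["tool_pos"])-.019*R[:,2]; H=np.array([.5502,-.1191,.075]); d=g-H
print("grasp",g,"r",np.linalg.norm(d),"q",np.arctan2(d[2],-(d[0]*.9925-d[1]*.122))-np.radians(25))
p=ctrl.snapshot("side"); a=ctrl.snapshot("scene")
cv2.imwrite("pics/s3.png",np.hstack([cv2.resize(p["pixels"][100:310,150:400],None,fx=1.6,fy=1.6),cv2.resize(a["pixels"][70:280,100:350],None,fx=1.6,fy=1.6)]))
E
```

```text
[ 0.49708585 -0.11373612  0.17633974] [-1.33883544e+02  3.08749574e-02  8.30973997e+01] [-3.69588728 -5.15440236  0.95284421] [-1.56988458 -1.19153771  1.53506693] 0.023977666949782764
grasp [ 0.5106817  -0.11537487  0.18951044] r 0.12119494336450415 q 0.8009222146026995
```

View pics/s3.png

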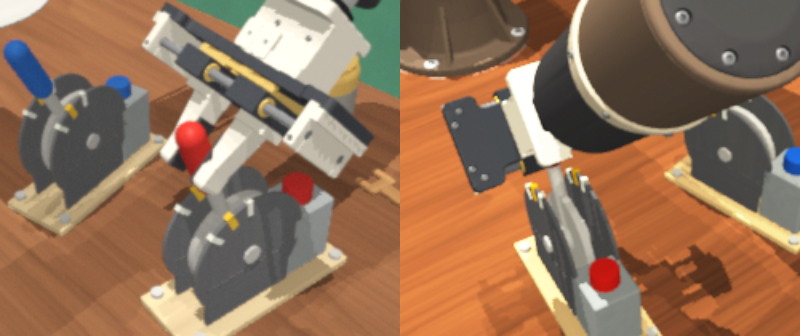

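>>> carry_out([
  [0, 0, 0, 0, 0, 0, 0.6],
  [0, 0, 0, 0, 0, 0, 0.3],
  [0, 0, 0, 0, 0, 0, 0],
  [0, 0, 0, 0, 0, 0, 0],
  [0, 0, 0, 0, 0, 0, 0],
  [0, 0, 0, 0, 0, 0, 0],
  [0, 0, 0, 7, -1, 7, 0],
  [0, 0, 0, 18, -2, 17, 0],
  [0, 0, 0, 32, -4, 31, 0],
  [0, 0, 0, 50, -6, 48, 0],
  [0, 0, 0, 71, -9, 69, 0],
  [0, 0, 0, 90, -11, 110, 0],
  [0, 0, 0, 90, -11, 110, 0],
  [0, 0, 0, 90, -11, 110, 0],
])

```text
clock: 9.07
tool_pos: [0.5879, -0.1235, 0.286]
orientation: [-134.1, -0.1, 83.1]
force: [-0.1, -0.4, -0.2]
opening: 0.0875
```

```bash
python3 - <<'E'
from h import *
o=ctrl.get_obs(); print(o["clock"],o["tool_pos"],o["orientation"],o["force"],o["opening"])
p=ctrl.snapshot("side"); a=ctrl.snapshot("scene")
cv2.imwrite("pics/s4.png",np.hstack([cv2.resize(p["pixels"][100:310,150:400],None,fx=1.6,fy=1.6),cv2.resize(a["pixels"][70:280,100:350],None,fx=1.6,fy=1.6)]))
c=[x for x,s in red(p) if s[4]>100]; print("side red",c)
H=np.array([.5502,-.1191,.075])
for q in(.35,.7,1.05):
    th=np.radians(25)+q; G=H+.12*np.array([-np.cos(th)*.9925,np.cos(th)*.122,np.sin(th)]); print(q,proj(p,G).round(1),proj(a,G).round(1))
E
```

```text
9.075 [ 0.58794367 -0.12351056  0.28599349] [-1.34064575e+02 -1.06883959e-01  8.30741336e+01] [-0.08833441 -0.37091543 -0.22598869] 0.0874976498810633
side red [array([21.7, 32.3]), array([268.9, 206.9]), array([339. , 217.1])]
0.35 [[245.6 230.4]] [[181.4 148.5]]
0.7 [[266.8 205.6]] [[188.1 148.3]]
1.05 [[291.3 187.3]] [[198.  157.2]]
```

View pics/s4.png

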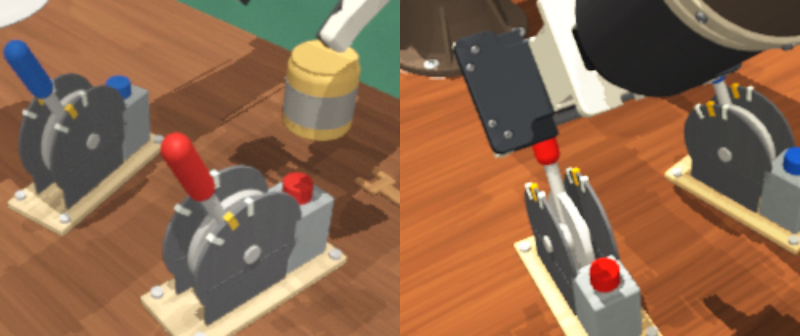

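>>> carry_out([
  [-1.1, -9, 0, 10, -1, 10, 0],
  [-2.2, -18, 0, 20, -2, 20, 0.4],
  [-3.4, -27.5, 0, 30, -4, 20, 0.8],
  [-4.5, -36.7, 0, 38, -5, 10, 1],
  [-5.6, -45.7, 0, 42, -5, 0, 1],
  [-5.6, -45.7, 0, 42, -5, -30, 1],
  [-5.6, -45.7, 0, 42, -5, -60, 1],
  [-5.6, -45.7, 0, 42, -5, -85, 1],
  [-5.6, -45.7, 0, 42, -5, -106, 1],
  [-5.6, -45.7, 0, 42, -5, -106, 1],
  [-5.6, -45.7, 0, 42, -5, -106, 1],
  [-5.6, -45.7, 0, 42, -5, -106, 1],
])

```text
clock: 10.68
tool_pos: [0.6304, -0.1285, 0.1813]
orientation: [179.8, -0.0, 83.1]
force: [1.0, 0.3, -0.4]
opening: 0.0004
```

```bash
python3 - <<'E'
from h import *
o=ctrl.get_obs(); print(o["clock"],o["tool_pos"],o["orientation"],o["force"],o["opening"])
p=ctrl.snapshot("side"); a=ctrl.snapshot("scene"); w=wshot()
for k,c in(("side",p),("scene",a)):
    print(k,"tcp",proj(c,o["tool_pos"]).round(1),"B",proj(c,[.6296,-.1288,.103]).round(1),[(x,s[:4]) for x,s in red(c) if s[4]>100])
cv2.imwrite("pics/s5.png",np.hstack([cv2.resize(p["pixels"][100:300,220:420],None,fx=2,fy=2),cv2.resize(a["pixels"][90:290,140:340],None,fx=2,fy=2)]))
E
```

```text
10.675 [ 0.63037915 -0.128549    0.18132327] [ 1.79806607e+02 -1.67848863e-02  8.31357758e+01] [ 1.02604365  0.26517199 -0.4141359 ] 0.00044846354875894705
side tcp [[340.  171.3]] B [[334.8 213.8]] [(array([21.3, 31.9]), array([ 0,  8, 51, 49], dtype=int32)), (array([269.8, 208.3]), array([253, 193,  30,  32], dtype=int32))]
scene tcp [[226. 200.]] B [[228.5 236.2]] [(array([275.1,   9.2]), array([270,   0,  10,  21], dtype=int32)), (array([227.5, 241.3]), array([219, 231,  18,  21], dtype=int32))]
```

View pics/s5.png

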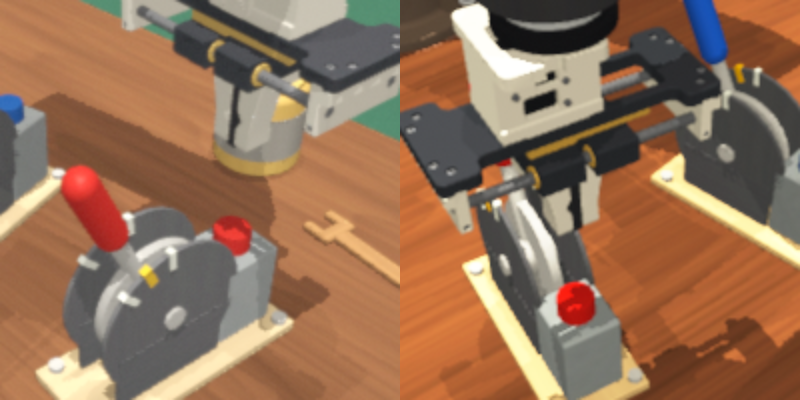

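>>> carry_out([
  [0, 0, 0, 0, 0, -25, 1],
  [0, 0, 0, 0, 0, -50, 1],
  [0, 0, 0, 0, 0, -68, 1],
  [0, 0, 0, 0, 0, -74, 1],
  [0, 0, 0, 0, 0, -78, 1],
  [0, 0, 0, 0, 0, -81, 1],
  [0, 0, 0, 0, 0, -84, 1],
  [0, 0, 0, 0, 0, -85.5, 1],
  [0, 0, 0, 0, 0, -86, 1],
  [0, 0, 0, 0, 0, -86, 1],
  [0, 0, 0, 0, 0, -86, 1],
  [0, 0, 0, 0, 0, -86, 1],
  [0, 0, 0, 0, 0, -86, 1],
  [0, 0, 0, 0, 0, -86, 1],
  [0, 0, 0, 0, 0, -86, 1],
])

```text
clock: 12.7
tool_pos: [0.6303, -0.1286, 0.0951]
orientation: [179.8, -0.0, 83.1]
force: [-2.6, 0.7, 6.2]
opening: 0.0001
```

```bash
python3 - <<'E'
from h import *
o=ctrl.get_obs(); print(o["clock"],o["tool_pos"],o["orientation"],o["force"],o["opening"])
p=ctrl.snapshot("side"); a=ctrl.snapshot("scene")
for c in(p,a): print([(x,s) for x,s in red(c) if s[4]>60])
cv2.imwrite("pics/s6.png",np.hstack([cv2.resize(p["pixels"][130:310,180:400],None,fx=1.8,fy=1.8),cv2.resize(a["pixels"][110:290,120:340],None,fx=1.8,fy=1.8)]))
E
```

```text
12.7 [ 0.63031591 -0.12862853  0.09510179] [ 1.79830500e+02 -5.46980126e-03  8.31384721e+01] [-2.62934097  0.71705057  6.23634915] 0.00011471118613003183
[(array([21.2, 31. ]), array([   0,    8,   50,   49, 1230], dtype=int32))]
[(array([427.6,  18.4]), array([423,   2,  10,  33, 101], dtype=int32)), (array([173.1, 151.5]), array([165, 137,  17,  39, 264], dtype=int32)), (array([228.5, 247.5]), array([219, 243,  18,   9,  90], dtype=int32))]
```

View pics/s6.png

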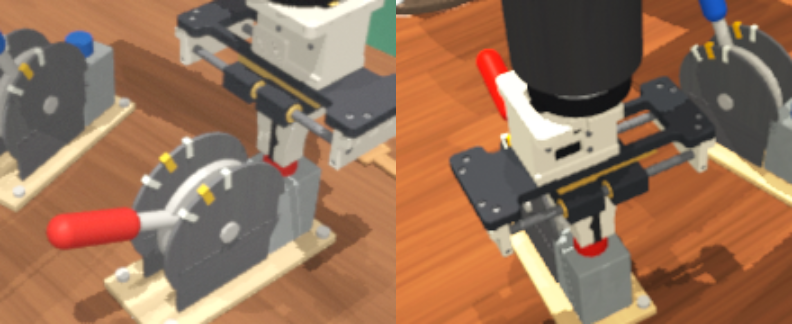

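>>> carry_out([
  [0, 0, 0, 0, 0, 0, 1],
  [0, 0, 0, 0, 0, 0, 1],
  [0, 0, 0, 0, 0, 0, 1],
  [0, 0, 0, 0, 0, 0, 1],
  [0, 0, 0, 0, 0, 0, 1],
  [0, 0, 0, 0, 0, 0, 1],
  [0, 0, 0, 0, 0, 0, 1],
  [0, 0, 0, 0, 0, 0, 1],
  [0, 0, 0, 0, 0, 5, 1],
  [0, 0, 0, 0, 0, 15, 1],
  [0, 0, 0, 0, 0, 40, 1],
  [0, 0, 0, 0, 0, 80, 1],
  [0, 0, 0, 0, 0, 130, 1],
  [0, 0, 0, 0, 0, 180, 1],
  [0, 0, 0, 0, 0, 200, 1],
  [0, 0, 0, 0, 0, 200, 1],
  [0, 0, 0, 0, 0, 200, 1],
])

```text
clock: 14.92
tool_pos: [0.6293, -0.1283, 0.2931]
orientation: [180.0, -0.0, 83.1]
force: [0.3, -0.1, 0.1]
opening: 0.0003
```

```bash
python3 - <<'E'
from h import *
o=ctrl.get_obs(); print(o["clock"],o["tool_pos"],o["force"])
p=ctrl.snapshot("side"); a=ctrl.snapshot("scene"); C=[]
for n,c in(("side",p),("scene",a)):
    m=ctrl.outline_of(c,"red_grip")[0]["pixels"]; h=cv2.cvtColor(c["pixels"],cv2.COLOR_BGR2HSV); r=m&((h[...,0]<6)|(h[...,0]>173))&(h[...,1]>180)
    y,x=np.nonzero(r); C.append((x.mean(),y.mean())); print(n,C[-1],r.sum(),[(q,s) for q,s in red(c) if s[4]>60])
print(tri(p,C[0],a,C[1]))
cv2.imwrite("pics/s7.png",np.hstack([cv2.resize(p["pixels"][130:310,180:400],None,fx=1.8,fy=1.8),cv2.resize(a["pixels"][110:290,120:340],None,fx=1.8,fy=1.8)]))
E
```

```text
14.925 [ 0.62933009 -0.12833663  0.29311446] [ 0.30412667 -0.0590099   0.05825631]
side (np.float64(231.48327566320646), np.float64(256.2249134948097)) 867 [(array([21. , 32.1]), array([   0,    8,   51,   50, 1480], dtype=int32)), (array([236.2, 261.5]), array([215, 253,  42,  14, 136], dtype=int32))]Traceback (most recent call last):
  File "<stdin>", line 5, in <module>
IndexError: list index out of range
```

```bash
python3 - <<'E'
from h import *
p=ctrl.snapshot("side"); cv2.imwrite("pics/s8.png",p["pixels"])
m=ctrl.outline_of(p,"red_button"); print([(np.argwhere(x["pixels"]).mean(0)[::-1].round(1),x["confidence"]) for x in m[:1]])
E
```

```text
[(array([336.2, 216.5]), 0.8)]
```

View pics/s8.png

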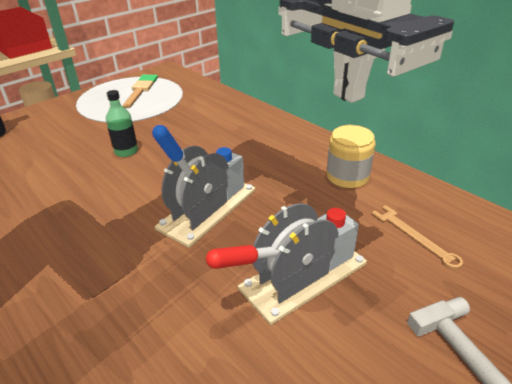

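The picture shows the red lever fully down (grip near 232,257), the red button up (336,216), the blue brake unchanged and the arm clear.

```bash
python3 -c "
from plant import ctrl
print(ctrl.close_job())"
```

```text
the job is handed in; nothing more can be done
None
```

The red brake is tested as asked and the job is handed in; the last clock reading was about 15 s of the 61 s allowed.

- **Pull to the second notch:** I gripped the red grip and swung the lever to about 0.80 rad, then opened the gripper and backed off. The ratchet held the lever at the yellow mark. Its grip was about 2 px from where the model puts notch 2 in the side view.
- **Release:** I pressed the red button about 8 mm down with the fingers closed and held it for about 2 s. The vertical force at the tool read 6.2 N. The lever dropped, and I raised the tool to about 0.29 m.
- **Last checks:** In the side view the grip is back within 0.3 px of its starting place, the button is up and the force on the tool is near zero. The blue brake looks unmoved.
- **What failed or disagreed:**
  - The final cross-check of the lever from the scene camera failed because the network found no grip there, so "fully down" rests on the side view alone.
  - My first two-camera fit put the lever at 0.10 rad with residuals up to 5 px. I used the triangulated and wrist-camera positions instead, and these agreed with each other.

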